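# Set the polariser of the crystal-viewing light base

### The arm

A 6-joint arm with a two-finger parallel gripper is mounted at the origin on the work surface. World frame = base frame: x ahead of the robot, y to its left, z up, the work surface at z = 0. Lengths are in m, angles in rad, forces in N, time in s.
With the tool pointing down it reaches from about 0.225 to 0.875 m from the base axis. Payload 3.4 kg.
Tool frame: the origin (TCP) lies on the centre line of the jaws, within the pads' length; the fingertips stand 17 mm ahead of it and the grasp point (between the pads) lies 2 mm behind it (nose_length is the distance from the TCP to the fingertips, in m); z points along the fingers, y is the line along which they close (so a half turn about z gives the same grasp; the last joint's range is limited). The gripper opens to 85 mm and grips with 20 to 120 N. Pads are 22 mm wide; open, the fingers measure 114 mm over their backs; the gripper's body (76 mm by 85 mm) begins 54 mm behind the grasp point. The pads swing forward as they close: fully open they stand 13 mm farther back than shut.
Start: joints at [1.189, 0.276, 1.505, -0, 1.361, -0.121], TCP at [0.148, 0.556, 0.248] pointing down, gripper open.
Joint ranges: [-2.89, 2.89], [-0.75, 2.08], [0.22, 2.7], [-1.18, 4.32], [0.11, 2.71], [-2.7, 2.7]. Speed limits (rad/s): [2.57, 2.57, 3.14, 3.14, 3.14, 3.14].

### API

Orientations are given as a unit quaternion [w, x, y, z].
In Python, from rig import get_state, get_image, sign_off, find_in, place_of, nose_length gives the robot as it stands.
- The arm moves only by the tool apply_moves, never from a script. Its argument "deltas" is one flat list of numbers, 5 for each row, row after row: the finger opening in mm, from 0 to 85.4, then the shift along the tool's x, y, z in mm, then the turn about the tool's z in degrees. A call has 1 to 12 rows; each row is the pose to reach, as a shift and turn from the pose commanded when the call began, along the tool's axes at that moment; what a row does not reach only later rows make up. A row lasts 1/12 s, in which the tool goes at most 41.7 mm and 7.16 degrees, less where a joint would pass 70% of its speed; a pose out of reach is approached as far as the arm can. A call with a gripper value outside its range is refused whole. The fingers move at their own pace and stop on an object; "squeeze" is the grip in N (left out, the last holds). Time passes only in rows, so rows that repeat a pose let the fingers close. It gives the time, the measured TCP pose, the force, the opening and the grip force at its end, in the units of the state.
- get_state(): the state, without advancing time (a new reading comes with each control period).
- get_image(name): name is "scene" or "top" or "wrist"; returns a dict with "frame" (420x560x3 uint8, red, green, blue), "K" (3x3 intrinsics, pixels), "position" and "orientation" of the camera in the world. Camera axes: x right, y down, z forward; pixel columns grow to the right and rows downward; lengths in m; the calibration is good to about 2 mm. The wrist camera is an equidistant fisheye: a pixel r from the principal point sees the ray r / f radians off the axis. A picture is of the moment at which its call begins. There is no depth.
- sign_off(): hands the job in; it is judged then, once.
Trained networks look in a picture, given as the dict that the camera call returned (one of the last four; its "shot" number tells which), for a name from the list of things; names that differ only in an ending like _2 or _b are one class to them, and where a whole thing is asked for, a point or a joint stands for the part that bears it (a point fixed in the world has none). Each returns a list of dicts, best first, with "score" (0 to 1); they miss things now and then, are a little off and sometimes report something else, mostly with a low value. They report only what shows in the picture. A call takes as long as a camera call.
- find_in(query, picture): "point" ([column, row] in pixels, amid what is visible of it).
- place_of(query, picture): "point" ([column, row] in pixels: a listed point, or the origin of a listed thing).
The state is a dict: "clock": time; "qpos": joint angles; "qd": joint speeds; "effort": joint torques, N m; "position": TCP position; "ee_rot": TCP orientation; "contact_force": force on the tool from outside, world axes, zero at the start; "moment": the same for the moment, N m; "width": finger opening in m; "gripper_force": force on a finger pad.
Only numpy, scipy, OpenCV 4.12 (cv2) and the standard library are available. Lean on these libraries where they do the work, as an engineer would, in place of code of your own. Each camera call takes 0.05 s, during which the arm holds its last target. There are 200 camera calls.

### The job

Get the light base ready for looking at the crystals in the dish: press its rocker switch fully over to on, and push the polariser lever gently round with a fingertip until it points at the long mark in the middle of its scale. The lever is only pushed, never gripped. Leave the dish on the stage, and the other things on and beside the base, where they are.

Things in the scene. Friction and masses are not known exactly. Their poses are not given: they have to be found in the camera images.
- light_base: white transmitted-light base of a stereo microscope, fixed, 280 mm deep (x) by 240 mm wide (y), its grey deck 62 mm above the bench. Origin: middle of its underside on the bench; x points from its front edge (towards the robot) to its rear, y to its left as seen by the robot, z up. The polariser ring with its scale lies on the deck; a black rocker switch stands at its front right corner
- ring_centre (a point): on the turning axis (vertical) of the polariser ring, at the level of the ring's top, 70 mm above the bench. The aluminium ring is 132 mm across; the white stage plate inside it (100 mm across, 68 mm above the bench) does not turn. This point's axes are those of the light base
- polariser (a joint): angle of the polariser ring and its lever, rad: 0 with the lever at the front left long mark, 0.785 (pi/4) at the long mark in the middle, 1.571 at the front right long mark, where it stops as at 0. It grows counter-clockwise seen from above. It turns with friction (about 2 N at the knob) and stays where it is left; no spring
- lever_knob (a point): middle of the dark steel knob at the lever's end: upright, round, 12 mm across, 24 mm tall (70 to 94 mm above the bench, this point at 82), 95 mm from the ring's axis. A steel rod 5 mm thick, 73 mm above the bench, joins it to the ring; the line from axis to knob is where the lever points. Around it is only the flat deck at 62 mm
- middle_mark (a point): where the knob's middle stands when the lever points at the long middle mark: 95 mm straight in front of the ring's axis, 82 mm up. The scale, on a flat aluminium plate round the ring, covers the front quarter: thin dark marks every 5 degrees, 68 to 80 mm from the axis, and three long thick ones (to 88 mm): front left (0), straight in front (45, the middle one), front right (90)
- lamp_switch (a joint): angle of the black rocker switch, rad: 0 is off (front end raised), 0.349 is fully on (front end down against its stop, rear end up). The front end needs about 1.5 N, has 5 mm of travel and stays down; no spring
- switch_raised_end (a point): on top of the raised front half of the rocker switch (36 mm along the base's x, 22 mm wide), 12 mm in front of its pivot and so 6 mm from its front edge; about 74 mm above the bench when off and 70 mm when on. Press straight down here
- dish: clear lidded dish with the crystals, 60 mm across and 15 mm tall, loose on the stage plate inside the ring; origin at the middle of its underside, 68 mm above the bench
- tweezers: steel tweezers, 120 mm long, lying across the rear of the deck, loose; origin at the middle of their underside
- well_plate: clear plate, 128 by 86 by 15 mm, loose on the bench to the left of the light base; origin at the middle of its underside
- tube_rack: blue rack with small tubes, 190 by 75 by 46 mm, loose on the bench to the right of the light base; origin at the middle of its underside
- slide_box: small white and grey box, 83 by 31 by 28 mm, loose on the bench in front of the light base on its left; origin at the middle of its underside
- amber_bottle: amber bottle with a black cap, 54 mm across, 105 mm tall, loose on the bench in front of the light base on its right; origin at the middle of its underside
- brightness_knob (a point): top middle of the round black brightness knob at the front left corner of the deck, 32 mm across, 14 mm high; fixed, not to be used

How it is judged:
At the end, for the whole second after the job is handed in: The polariser lever rests within half a scale division (2.5 degrees, 0.044 rad) of the long middle mark, the rocker switch is on (beyond 0.25 of 0.349 rad), and the dish is within 8 mm of where it stood (value of joint polariser between 0.7415 and 0.829 rad and velocity of joint polariser between -0.02 and 0.02 rad/s and value of joint lamp_switch above 0.25 rad and distance of dish from where it was at the start of the episode below 0.008 m); the robot touches nothing.
It fails at once if the polariser lever is gripped or forced: more than 15 N between fingers and ring or lever (contact force between the fingers and polariser above 15 N).
It fails at once if the dish is lifted, carried or shoved more than 8 mm (distance of dish from where it was at the start of the episode above 0.008 m).
It fails at once if another thing on or beside the light base is shoved or lifted more than 15 mm (distance of any of tweezers, well_plate, tube_rack, slide_box, amber_bottle from where it was at the start of the episode above 0.015 m).
It also fails if it takes over 38 s, if anything falls off the work surface, if the arm or the gripper's body presses on something with over 40 N, if the wrist force passes 120 N, or if a joint passes its speed limit or range.

## Working session

There is one attempt and no reset: what is moved stays moved. The work goes in short steps, Python scripts to look and compute and a tool call to move; the robot and the scene stay as the last step left them, time stands still between calls to the robot, and variables do not carry over. Pictures are saved under pics/ and viewed, at most 10 in all, crops included, and the job is handed in when it is done.

Besides the shell and the picture viewer there is one more tool, called after "Call:" in YAML: its name, and indented under it one key for each argument. apply_moves: Moves the arm, as the interface text tells. Its arguments: {"type":"object","properties":{"deltas":{"type":"array"},"squeeze":{"type":"number"}},"required":["deltas"]}

```bash
mkdir -p pics; cat > h.py <<'E'
import numpy as np, cv2
from scipy.spatial.transform import Rotation as R
from rig import *
def rot(q): return R.from_quat(np.r_[q[1:],q[0]])
def ray(im,p,fish=False):
    K=np.array(im["K"]);v=np.array([(p[0]-K[0,2])/K[0,0],(p[1]-K[1,2])/K[1,1]])
    if fish:
        t=np.linalg.norm(v);d=np.r_[v/max(t,1e-9)*np.sin(t),np.cos(t)]
    else: d=np.r_[v,1]
    return np.array(im["position"]),rot(im["orientation"]).apply(d/np.linalg.norm(d))
def atz(im,p,z,fish=False):
    o,d=ray(im,p,fish);return o+d*(z-o[2])/d[2]
def tri(rs):
    A=sum(np.eye(3)-np.outer(d,d) for o,d in rs);b=sum((np.eye(3)-np.outer(d,d))@o for o,d in rs)
    return np.linalg.solve(A,b)
def save(im,n): cv2.imwrite(f"pics/{n}.png",im["frame"][:,:,::-1])
Z=dict(ring_centre=.07,lever_knob=.082,middle_mark=.082,switch_raised_end=.074,brightness_knob=.076,light_base=0,dish=.068)
E
python3 - <<'E'
from h import *
np.set_printoptions(precision=4,suppress=True)
s=get_state();print(s["clock"],s["position"],s["ee_rot"],s["width"],nose_length)
ims={n:get_image(n) for n in("top","scene","wrist")}
for n in ims: save(ims[n],n+"0"); print(n,ims[n]["position"])
for q,z in Z.items():
    rs=[]
    for n,im in ims.items():
        r=place_of(q,im)
        if r:
            r=r[0];f=n=="wrist";print(q,n,np.round(r["point"],1),round(r["score"],2),atz(im,r["point"],z,f)); 
            if r["score"]>.4: rs.append(ray(im,r["point"],f))
    if len(rs)>1: print("   tri",tri(rs))
a=np.hstack([ims["top"]["frame"],ims["scene"]["frame"]])
E
```

```text
0.0 [0.1481 0.5551 0.2474] [-0.0002  0.13    0.9915 -0.0009] 0.08527324658867001 0.017
top [0.3891 0.0594 1.0987]
scene [1.0845 0.3996 0.6648]
wrist [0.0812 0.5733 0.3741]
ring_centre scene [246.1 236.1] 0.82 [0.6536 0.0302 0.07  ]
lever_knob top [261.3 202.8] 0.87 [0.5784 0.0782 0.082 ]
lever_knob scene [283.9 218.9] 0.78 [0.5804 0.0754 0.082 ]
   tri [0.5793 0.0767 0.0815]
middle_mark top [281.6 212.8] 0.58 [0.5554 0.028  0.082 ]
middle_mark scene [272.1 208.3] 0.72 [0.5662 0.0364 0.082 ]
   tri [0.5567 0.0285 0.0709]
switch_raised_end top [312.  237.1] 0.63 [ 0.4994 -0.0478  0.074 ]
switch_raised_end scene [259.5 183.4] 0.47 [ 0.503  -0.0414  0.074 ]
   tri [ 0.499  -0.0467  0.0692]
brightness_knob top [245.2 220.2] 0.89 [0.5352 0.1157 0.076 ]
brightness_knob scene [312.6 209.6] 0.88 [0.518  0.1093 0.076 ]
   tri [0.5327 0.1158 0.0908]
light_base top [284.3 185.9] 0.62 [0.6414 0.0204 0.    ]
light_base scene [250.3 249.4] 0.63 [0.6305 0.0186 0.    ]
   tri [0.6381 0.0224 0.0099]
dish top [350.8 267. ] 0.64 [ 0.4304 -0.1439  0.068 ]
dish scene [241.2 238.6] 0.66 [0.6631 0.0246 0.068 ]
   tri [ 0.4363 -0.1959 -0.2605]
```

```bash
python3 - <<'E'
import cv2
a=cv2.imread("pics/top0.png")[120:300,190:390];cv2.imwrite("pics/topc.png",cv2.resize(a,None,fx=3.3,fy=3.3,interpolation=3)[:600,:800])
E
```

```text
(no output)
```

View pics/topc.png

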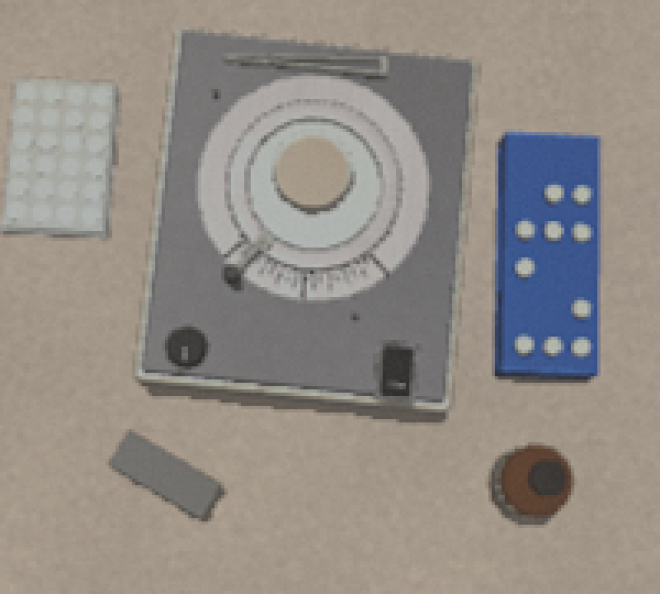

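View pics/scene0.png

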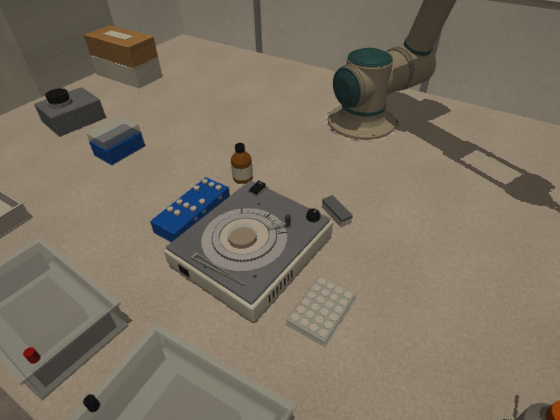

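The top view shows the base yawed about −5°. In the crop, the ring centre is near (314,187), the lever is just past the left long mark with its knob at (233,275), and the middle mark is at (305,290). The switch is at (397,372) with its raised front at (397,384). The scene view agrees: knob at (287,220), switch at (258,187).

```bash
cat >> h.py <<'E'
def delta(target,yaw_y=None):
    s=get_state();r=rot(s["ee_rot"])
    d=r.inv().apply(np.array(target)-np.array(s["position"]))*1000
    print("pos",np.round(s["position"],4),"delta mm",np.round(d,1))
    if yaw_y is not None:
        v=r.inv().apply(np.r_[yaw_y,0]);print("turn y deg",np.degrees(np.arctan2(-v[0],v[1])),"or other sign",np.degrees(np.arctan2(v[0],-v[1])))
E
python3 - <<'E'
from h import *
np.set_printoptions(precision=4,suppress=True)
im=get_image("top")
px=lambda u,v:(190+u/3.3,120+v/3.3)
c=atz(im,px(314,187),.064);m=atz(im,px(305,290),.064);k=atz(im,px(233,275),.082)
print(c,m,k,np.linalg.norm(k-c),np.degrees(np.arctan2(*(m-c)[[1,0]])),np.degrees(np.arctan2(*(k-c)[[1,0]])))
print(rot(get_state()["ee_rot"]).as_matrix())
by=[np.sin(np.radians(5)),np.cos(np.radians(5))]
delta([.5,-.045,.2],by); delta([.5,.03,.25],by)
E
```

```text
[0.6505 0.0212 0.064 ] [0.5708 0.0258 0.064 ] [0.577  0.0798 0.082 ] 0.09575312048948237 176.6801138232946 141.41677141111762
[[-0.9662  0.2579  0.0001]
 [ 0.2579  0.9662  0.0001]
 [-0.      0.0001 -1.    ]]
pos [0.1483 0.5556 0.2483] delta mm [-494.7 -489.6   48.3]
turn y deg -9.94479293297487 or other sign 170.05520706702515
pos [0.1483 0.5556 0.2483] delta mm [-475.3 -417.1   -1.7]
turn y deg -9.94479293297487 or other sign 170.05520706702515
```

Call:
apply_moves:
  deltas: [0,-30,-30,0,-2,0,-65,-65,0,-5,0,-105,-104,5,-7,0,-145,-143,10,-10,0,-185,-183,15,-10,0,-225,-222,20,-10,0,-265,-262,25,-10,0,-305,-302,28,-10,0,-345,-341,31,-10,0,-385,-381,34,-10,0,-425,-420,37,-10,0,-450,-445,40,-10]

```text
clock: 2.25
position: [0.4012, 0.1234, 0.2173]
ee_rot: [0.001, 0.043, 0.999, 0.0]
contact_force: [0.7, 1.1, 0.1]
width: -0.0003
gripper_force: 0.0
```

Call:
apply_moves:
  deltas: [0,-36,-40,5,0,0,-43,-46,8,0,0,-43,-46,8,0,0,-43,-46,8,0,0,-43,-46,8,0]

```text
clock: 2.67
position: [0.4388, 0.0761, 0.2089]
ee_rot: [-0.001, 0.043, 0.999, 0.0]
contact_force: [0.2, 0.0, 0.4]
width: -0.0
gripper_force: 0.0
```

```bash
python3 - <<'E'
from h import *
np.set_printoptions(precision=4,suppress=True)
s=get_state();print(s["clock"],s["position"],s["width"],rot(s["ee_rot"]).as_matrix()[:2])
im=get_image("wrist");save(im,"w1");print(im["position"])
for q,z in Z.items():
    for r in place_of(q,im)[:1]: print(q,np.round(r["point"],1),round(r["score"],2),atz(im,r["point"],z,True))
E
```

```text
2.6667 [0.4388 0.0761 0.2089] -3.0651284912154316e-05 [[-0.9962  0.0865 -0.001 ]
 [ 0.0865  0.9962  0.0007]]
[0.3698 0.0822 0.3355]
lever_knob [119.3 326.9] 0.56 [ 0.5548 -0.1039  0.082 ]
switch_raised_end [165.4 280.6] 0.56 [ 0.5042 -0.0389  0.074 ]
```

View pics/w1.png

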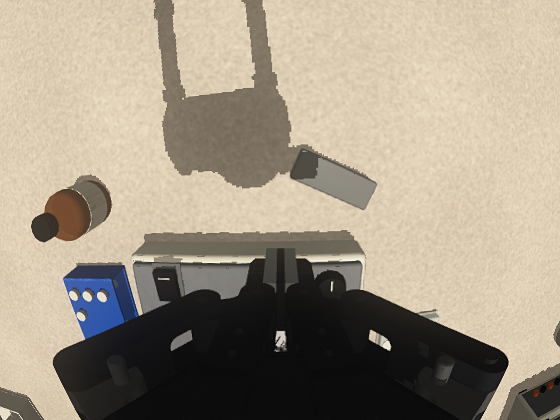

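The wrist view shows the switch at about (166,282) with its front at the top, at row 267. The closed fingertips at (281,252) hide the ring. I'll move above the switch and look closer.

```bash
python3 - <<'E'
from h import *
delta([.501,-.044,.115])
E
```

```text
pos [0.4392 0.0763 0.2091] delta mm [ -71.8 -114.6   94.2]
```

Call:
apply_moves:
  deltas: [0,-20,-35,15,0,0,-45,-70,40,0,0,-65,-105,65,0,0,-72,-115,90,0,0,-72,-115,94,0,0,-72,-115,94,0,0,-72,-115,94,0]

```text
clock: 3.65
position: [0.5008, -0.0445, 0.1149]
ee_rot: [-0.001, 0.043, 0.999, 0.0]
contact_force: [0.8, -0.6, -0.2]
width: 0.0005
gripper_force: 0.0
```

```bash
python3 - <<'E'
from h import *
np.set_printoptions(precision=4,suppress=True)
s=get_state();print(s["clock"],s["position"])
im=get_image("wrist");print(im["position"],np.array(im["K"])[0])
for q,z in Z.items():
    for r in place_of(q,im)[:1]: print(q,np.round(r["point"],1),round(r["score"],2),atz(im,r["point"],z,True))
a=im["frame"][170:370,140:420,::-1];cv2.imwrite("pics/w2.png",cv2.resize(a,None,fx=2.8,fy=2.8))
t=get_image("scene");save(t,"s2")
for q,z in Z.items():
    for r in place_of(q,t)[:1]: print(q,np.round(r["point"],1),round(r["score"],2),atz(t,r["point"],z))
E
```

```text
3.65 [ 0.5008 -0.0445  0.1149]
[ 0.4319 -0.0385  0.2415] [325.1923   0.     280.1741]
lever_knob [470.4 333.9] 0.73 [0.5794 0.0833 0.082 ]
middle_mark [408.2 321.8] 0.74 [0.5572 0.0316 0.082 ]
switch_raised_end [289.2 244.2] 0.65 [ 0.4995 -0.0393  0.074 ]
brightness_knob [517.7 255.3] 0.68 [0.5255 0.1176 0.076 ]
light_base [365.4 337.4] 0.91 [0.6328 0.0253 0.    ]
ring_centre [243.9 233.2] 0.73 [0.6494 0.0215 0.07  ]
lever_knob [288.  221.4] 0.96 [0.5822 0.0867 0.082 ]
middle_mark [270.6 206.2] 0.57 [0.5624 0.0299 0.082 ]
brightness_knob [314.4 210. ] 0.76 [0.517  0.1132 0.076 ]
light_base [251.  250.6] 0.66 [0.6326 0.0219 0.    ]
dish [242.3 238.3] 0.83 [0.6613 0.026  0.068 ]
```

View pics/w2.png

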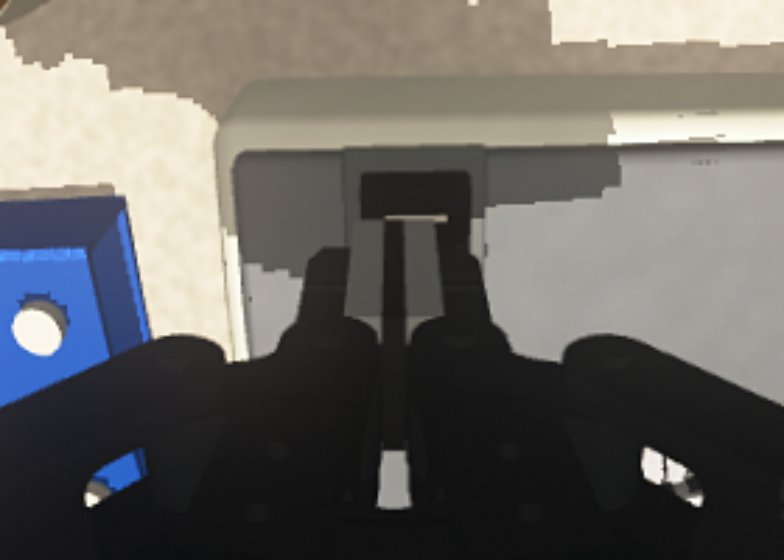

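The wrist crop shows the rocker at columns 360–470 with its front edge at row 172 (full picture about (288,231)). The fingertips are slightly right of it and too far back. I'll shift +6, +4 and press down in small steps.

Call:
apply_moves:
  deltas: [0,6,4,0,0,0,6,4,10,0,0,6,4,19,0,0,6,4,21,0,0,6,4,22,0,0,6,4,23,0,0,6,4,24,0,0,6,4,25,0,0,6,4,26,0,0,6,4,26,0]

```text
clock: 5.28
position: [0.4957, -0.0406, 0.089]
ee_rot: [0.0, 0.043, 0.999, -0.0]
contact_force: [-0.5, -0.8, 0.6]
width: -0.0001
gripper_force: 0.2
```

Call:
apply_moves:
  deltas: [0,0,0,0.5,0,0,0,0,1,0,0,0,0,1.5,0,0,0,0,2,0,0,0,0,2,0]

```text
clock: 5.7
position: [0.495, -0.0405, 0.0872]
ee_rot: [-0.001, 0.043, 0.999, 0.0]
contact_force: [-2.8, -0.5, 5.9]
width: 0.0001
gripper_force: 3.2
```

Call:
apply_moves:
  deltas: [0,0,0,0.5,0,0,0,0,1,0,0,0,0,1,0]

```text
clock: 5.95
position: [0.495, -0.0405, 0.087]
ee_rot: [-0.0, 0.043, 0.999, -0.0]
contact_force: [-4.5, 0.4, 12.2]
width: -0.0
gripper_force: 6.4
```

Force rose against a stop at tip height 70 mm. I'll lift and look.

Call:
apply_moves:
  deltas: [0,0,0,-10,0,0,8,0,-35,0,0,20,30,-60,0,0,30,60,-60,0,0,30,60,-60,0,0,30,60,-60,0]

```text
clock: 6.45
position: [0.4711, 0.0228, 0.1463]
ee_rot: [0.001, 0.042, 0.999, 0.0]
contact_force: [0.6, 0.7, -0.6]
width: -0.0003
gripper_force: 0.0
```

```bash
python3 - <<'E'
from h import *
np.set_printoptions(precision=4,suppress=True)
s=get_state();print(s["clock"],s["position"])
im=get_image("wrist")
t=get_image("top");
for n,x,f in(("w",im,True),("t",t,False)):
  for q,z in Z.items():
    for r in place_of(q,x)[:1]: print(n,q,np.round(r["point"],1),round(r["score"],2),atz(x,r["point"],z,f))
a=im["frame"][200:350,120:300,::-1];b=t["frame"][160:260,230:350,::-1]
A=cv2.resize(a,(400,333));B=cv2.resize(b,(400,333));cv2.imwrite("pics/c3.png",np.hstack([A,B]))
E
```

```text
6.45 [0.4711 0.0228 0.1463]
w switch_raised_end [199.1 271. ] 0.57 [ 0.4981 -0.036   0.074 ]
w brightness_knob [413.  287.9] 0.83 [0.5259 0.1164 0.076 ]
w light_base [296.3 347. ] 0.61 [0.6331 0.0265 0.    ]
w dish [295.9 346.4] 0.25 [0.5747 0.0268 0.068 ]
t ring_centre [286.1 174.1] 0.67 [0.6557 0.0192 0.07  ]
t lever_knob [262.2 199.6] 0.69 [0.5864 0.0763 0.082 ]
t switch_raised_end [258.5 204.3] 0.39 [0.5759 0.085  0.074 ]
t brightness_knob [246.2 221.5] 0.97 [0.5321 0.1132 0.076 ]
t light_base [286.  186.8] 0.8 [0.6391 0.0158 0.    ]
t dish [286.4 172.8] 0.59 [0.6596 0.0184 0.068 ]
```

View pics/c3.png

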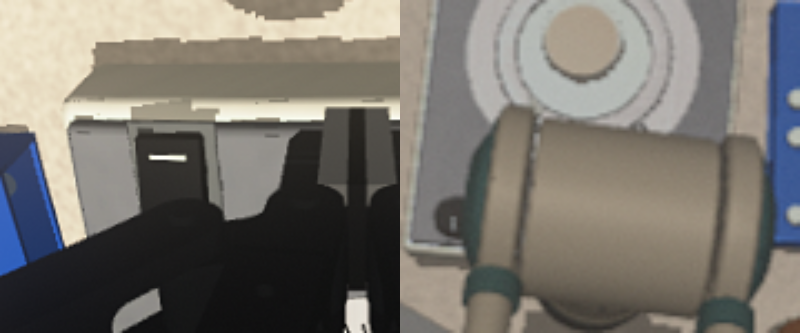

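The wrist crop on the left shows the rocker at (172,165), no longer visibly raised at the front. The top view is blocked by the arm. I'll verify the switch later and go left of the knob now.

Call:
apply_moves:
  deltas: [0,-30,28,0,0,0,-60,60,0,0,0,-88,88,0,0,0,-103,100,5,0,0,-103,100,20,0,0,-103,100,38,0,0,-103,100,48,0,0,-103,100,51,0,0,-103,100,51,0,0,-103,100,51,0]

```text
clock: 8.08
position: [0.5824, 0.1124, 0.0955]
ee_rot: [0.0, 0.043, 0.999, 0.0]
contact_force: [-0.6, -0.1, 1.1]
width: 0.0
gripper_force: 0.0
```

```bash
python3 - <<'E'
from h import *
np.set_printoptions(precision=4,suppress=True)
s=get_state();print(s["clock"],s["position"],s["contact_force"])
im=get_image("wrist")
t=get_image("scene");
for n,x,f in(("w",im,True),("s",t,False)):
  for q in("ring_centre","lever_knob","middle_mark","switch_raised_end"):
    for r in place_of(q,x)[:1]: print(n,q,np.round(r["point"],1),round(r["score"],2),atz(x,r["point"],Z[q],f))
a=im["frame"][180:360,180:380,::-1];b=t["frame"][160:290,200:345,::-1]
A=cv2.resize(a,(400,360));B=cv2.resize(b,(400,360));cv2.imwrite("pics/c4.png",np.hstack([A,B]))
E
```

```text
8.0833 [0.5824 0.1124 0.0955] [-0.5506 -0.149   1.0925]
w lever_knob [218.4 267.2] 0.86 [0.5793 0.0828 0.082 ]
w middle_mark [115.5 231.4] 0.64 [0.5572 0.0318 0.082 ]
w switch_raised_end [ 18.  137.6] 0.72 [ 0.4991 -0.0325  0.074 ]
s ring_centre [243.8 234.7] 0.68 [0.6529 0.0238 0.07  ]
s lever_knob [284.9 219.5] 0.61 [0.5808 0.0782 0.082 ]
s middle_mark [271.3 207.9] 0.86 [0.5661 0.0342 0.082 ]
s switch_raised_end [263.6 186.6] 0.7 [ 0.5076 -0.0265  0.074 ]
```

View pics/c4.png

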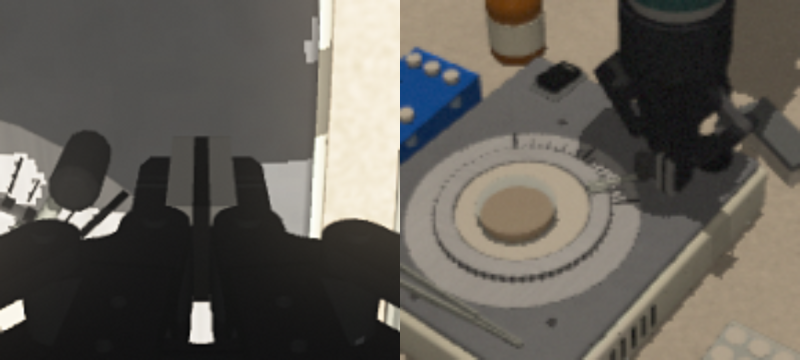

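The knob is about 12 mm left of the closed fingers and in line with them. The scene crop shows the dish undisturbed. I'll push along the arc to about 10° short, then measure.

Call:
apply_moves:
  deltas: [0,0,-4,0,0,0,0,-8,0,0,0,1,-12,0,0,0,2,-15,0,0,0,4,-18,0,0,0,6,-22,0,0,0,8,-26,0,0,0,9,-29,0,0,0,10,-31,0,0]

```text
clock: 9.33
position: [0.5691, 0.082, 0.0948]
ee_rot: [-0.0, 0.043, 0.999, -0.0]
contact_force: [-1.6, 2.6, -0.1]
width: -0.0002
gripper_force: 1.3
```

Call:
apply_moves:
  deltas: [0,1,-2,0,0,0,2,-5,0,0,0,3,-8,0,0,0,4,-11,0,0,0,5,-14,0,0,0,6,-17,0,0,0,6,-19,0,0,0,6,-19,0,0]

```text
clock: 10.0
position: [0.562, 0.0634, 0.095]
ee_rot: [0.0, 0.043, 0.999, -0.0]
contact_force: [-0.3, 1.0, 0.4]
width: -0.0004
gripper_force: 0.3
```

```bash
python3 - <<'E'
from h import *
np.set_printoptions(precision=4,suppress=True)
s=get_state();print(s["clock"],s["position"],s["contact_force"])
im=get_image("wrist")
t=get_image("scene");
for n,x,f in(("w",im,True),("s",t,False)):
  for q in("ring_centre","lever_knob","middle_mark","switch_raised_end","dish"):
    for r in place_of(q,x)[:1]: print(n,q,np.round(r["point"],1),round(r["score"],2),atz(x,r["point"],Z[q],f))
a=im["frame"][180:360,180:380,::-1];b=t["frame"][160:290,200:345,::-1]
A=cv2.resize(a,(400,360));B=cv2.resize(b,(400,360));cv2.imwrite("pics/c5.png",np.hstack([A,B]))
E
```

```text
10.0 [0.562  0.0634 0.095 ] [-0.2765  1.0007  0.3984]
w lever_knob [237.6 268.1] 0.81 [0.5598 0.0432 0.082 ]
w middle_mark [210.8 265.9] 0.74 [0.5578 0.0303 0.082 ]
w switch_raised_end [ 78.3 157.5] 0.56 [ 0.4976 -0.0367  0.074 ]
w dish [ 78.5 157.4] 0.3 [ 0.4978 -0.0409  0.068 ]
s ring_centre [243.2 237.7] 0.77 [0.6604 0.0278 0.07  ]
s middle_mark [270.4 204.9] 0.96 [0.5591 0.0272 0.082 ]
s switch_raised_end [218.9 271.2] 0.62 [0.7562 0.043  0.074 ]
s dish [239.9 238.3] 0.61 [0.6639 0.0219 0.068 ]
```

View pics/c5.png

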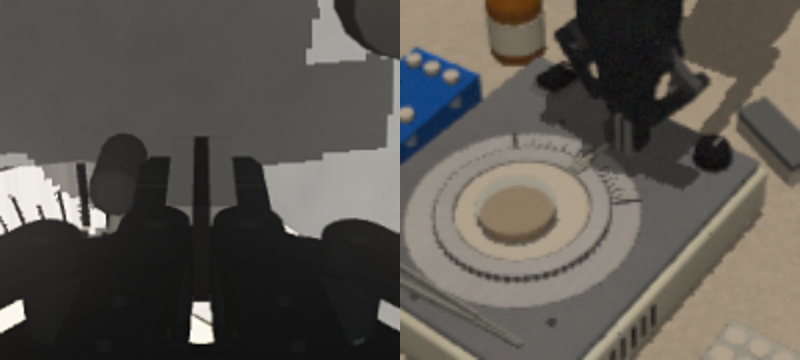

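The wrist crop shows the knob at (120,175), touching the finger's back. The long middle mark is ahead of it at (82,195), about 13 mm further on. I'll push 11 mm, then measure clear of the arm.

Call:
apply_moves:
  deltas: [0,0,-2,0,0,0,1,-4,0,0,0,1,-6,0,0,0,1,-8,0,0,0,1,-10,0,0,0,1,-11,0,0,0,1,-11,0,0,0,1,-11,0,0]

```text
clock: 11.27
position: [0.5597, 0.053, 0.0949]
ee_rot: [-0.0, 0.043, 0.999, -0.0]
contact_force: [-0.7, 1.1, 0.1]
width: -0.0001
gripper_force: 0.4
```

```bash
python3 - <<'E'
from h import *
np.set_printoptions(precision=4,suppress=True)
for i in range(2):
  im=get_image("wrist")
  for q in("lever_knob","middle_mark"):
    for r in place_of(q,im)[:1]: print(q,np.round(r["point"],1),round(r["score"],2),atz(im,r["point"],Z[q],True))
E
```

```text
lever_knob [239.3 269.3] 0.61 [0.5581 0.0336 0.082 ]
middle_mark [234.  268.3] 0.78 [0.5574 0.0311 0.082 ]
lever_knob [237.7 265.3] 0.66 [0.5562 0.0332 0.082 ]
middle_mark [234.3 268.7] 0.66 [0.5578 0.0313 0.082 ]
```

Call:
apply_moves:
  deltas: [0,0,-1,0,0,0,0,-2,0,0,0,0,-2,0,0,0,0,4,0,0,0,0,12,-10,0,0,0,22,-40,0,0,10,40,-75,0,0,35,70,-100,0,0,70,100,-120,0,0,105,130,-130,0,0,140,160,-130,0,0,170,180,-130,0]

```text
clock: 12.57
position: [0.4182, 0.2383, 0.2268]
ee_rot: [0.002, 0.043, 0.999, 0.001]
contact_force: [-0.0, 0.7, 0.5]
width: 0.0001
gripper_force: 0.0
```

Call:
apply_moves:
  deltas: [0,30,30,0,0,0,60,60,0,0,0,90,90,0,0,0,90,90,0,0,0,90,90,0,0]

```text
clock: 12.98
position: [0.3349, 0.3356, 0.2254]
ee_rot: [0.001, 0.04, 0.999, 0.0]
contact_force: [0.6, -0.1, -0.7]
width: -0.0006
gripper_force: 0.0
```

```bash
python3 - <<'E'
from h import *
np.set_printoptions(precision=4,suppress=True)
t=get_image("top");s=get_image("scene");print(get_state()["clock"])
for n,x in(("t",t),("s",s)):
  for q in("ring_centre","lever_knob","middle_mark","switch_raised_end","dish"):
    for r in place_of(q,x)[:1]: print(n,q,np.round(r["point"],1),round(r["score"],2),atz(x,r["point"],Z[q]))
a=t["frame"][160:250,240:330,::-1];b=s["frame"][170:260,220:310,::-1]
cv2.imwrite("pics/c6.png",np.hstack([cv2.resize(a,(400,400),interpolation=3),cv2.resize(b,(400,400),interpolation=3)]))
E
```

```text
13.0833
t ring_centre [288.3 173. ] 0.56 [0.6587 0.0138 0.07  ]
t lever_knob [285.3 210.5] 0.76 [0.5614 0.0192 0.082 ]
t switch_raised_end [310.6 238.8] 0.43 [ 0.4952 -0.0445  0.074 ]
t dish [285.6 169.3] 0.88 [0.6686 0.0207 0.068 ]
s ring_centre [242.4 234.2] 0.75 [0.6533 0.0205 0.07  ]
s lever_knob [272.8 206.7] 0.95 [0.5612 0.0348 0.082 ]
s middle_mark [269.  206.4] 0.73 [0.5647 0.0273 0.082 ]
s switch_raised_end [196.  211.9] 0.55 [ 0.6561 -0.1025  0.074 ]
s dish [242.1 238.6] 0.79 [0.6621 0.0262 0.068 ]
```

View pics/c6.png

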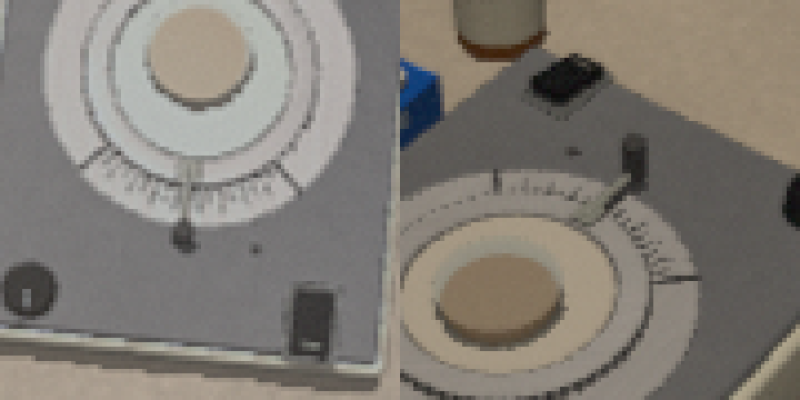

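The crop shows the lever lying over the middle mark, with its knob at (184,236). By hand from the top view the mark is 5.5° off vertical and the lever about 5.6°. I'll check that with numbers, including the scene view.

```bash
python3 - <<'E'
from h import *
t=get_image("top");s=get_image("scene")
T=lambda u,v,z:atz(t,(240+u*.225,160+v*.225),z)[:2]
S=lambda u,v,z:atz(s,(220+(u-400)*.225,170+v*.225),z)[:2]
def ang(p,c): d=p-c;return np.degrees(np.arctan2(d[1],-d[0])),np.linalg.norm(d)*1000
c=T(199.5,70.5,.064);print("top c",c)
for n,p in(("L",T(93,158,.064)),("R",T(291,181,.064)),("knob",T(184,236,.082))):print(n,ang(p,c))
# scene: centre from two marks at 90 deg apart: outer ends, radius 88
L,Rr=S(698,277,.064),S(496,172,.064)
m=(L+Rr)/2;h=np.linalg.norm(L-Rr)/2;n=np.array([L[1]-Rr[1],Rr[0]-L[0]]);n/=np.linalg.norm(n);n*=np.sign(n[0])
c2=m+n*h;print("scene c",c2,"r",h*2**.5)
for n_,p in(("L",L),("R",Rr),("knob",S(634,164,.082)),("top",S(635,139,.094)),("bot",S(634,187,.07))):print(n_,ang(p,c2))
E
```

```text
top c [0.6525983  0.02187037]
L (np.float64(47.93383035887738), np.float64(78.43330957079137))
R (np.float64(-40.63698925534145), np.float64(81.37395264873555))
knob (np.float64(3.8679246765003343), np.float64(98.14633049835956))
scene c [0.65323854 0.02637338] r 0.08793306704254454
L (np.float64(48.71257737296361), np.float64(87.93306704254448))
R (np.float64(-41.28742262703648), np.float64(87.93306704254447))
knob (np.float64(5.338610640725732), np.float64(91.7638371726723))
top (np.float64(3.915720926460231), np.float64(96.01545120479032))
bot (np.float64(6.623051165356582), np.float64(88.82231349307618))
```

Top view says 0.2° short, scene says about 1.6° short. I'll take one close wrist look from behind the knob to settle it.

Call:
apply_moves:
  deltas: [0,-20,-14,-10,0,0,-52,-36,-25,0,0,-84,-59,-25,0,0,-116,-81,-25,0,0,-148,-104,-25,0,0,-180,-126,-25,0,0,-212,-148,-25,0,0,-244,-171,-25,0,0,-276,-193,-25,0,0,-308,-216,-25,0,0,-340,-238,-25,0,0,-365,-256,-25,0]

```text
clock: 14.68
position: [0.6804, 0.0448, 0.249]
ee_rot: [0.0, 0.044, 0.999, -0.0]
contact_force: [0.9, 0.3, 1.1]
width: 0.0002
gripper_force: 0.0
```

Call:
apply_moves:
  deltas: [0,-15,-10,0,0,0,-25,-17,0,0,0,-25,-17,0,0,0,-25,-17,0,0,0,-25,-17,0,0]

```text
clock: 15.1
position: [0.7006, 0.0292, 0.2496]
ee_rot: [-0.001, 0.043, 0.999, 0.0]
contact_force: [-0.6, 0.0, 0.6]
width: 0.0001
gripper_force: 0.0
```

```bash
python3 - <<'E'
from h import *
np.set_printoptions(precision=4,suppress=True)
im=get_image("wrist");print(get_state()["clock"],get_state()["position"],im["position"])
for q in("ring_centre","lever_knob","middle_mark","switch_raised_end"):
    for r in place_of(q,im)[:1]: print(q,np.round(r["point"],1),round(r["score"],2),atz(im,r["point"],Z[q],True))
cv2.imwrite("pics/c7.png",cv2.resize(im["frame"][50:290,130:430,::-1],(750,600),interpolation=cv2.INTER_CUBIC))
E
```

```text
15.15 [0.7006 0.0294 0.2498] [0.6317 0.0353 0.3762]
lever_knob [269.5  36.9] 0.64 [0.5545 0.0324 0.082 ]
middle_mark [270.8  37.8] 0.71 [0.5555 0.0335 0.082 ]
```

View pics/c7.png

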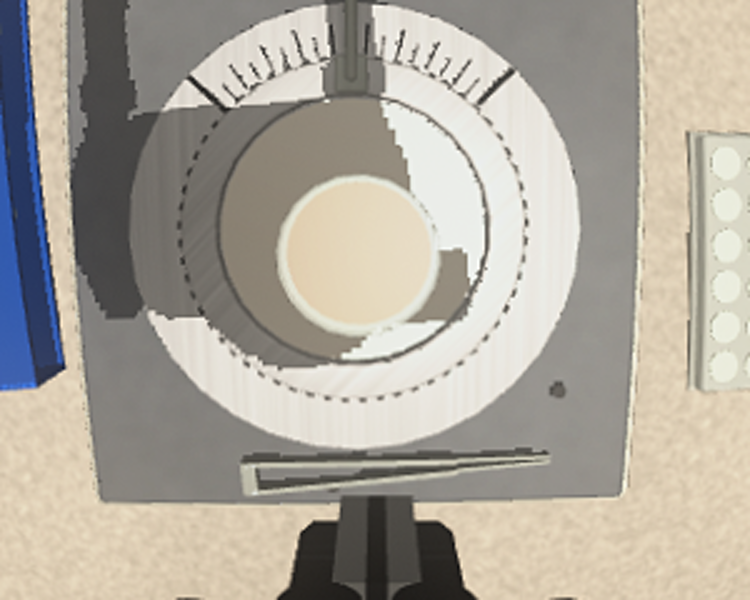

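The close view shows the ring centre at (354,226) and the long marks at 48.3° left and 45.3° right, so the middle is 1.5° left. The rod at column 350 sits about 1.3° left, well inside the tolerance. The robot is clear of everything, so I'm handing in.

```bash
python3 -c "
from rig import *
print(sign_off())"
```

```text
the job is handed in; nothing more can be done
None
```

The job is handed in: the rocker switch is pressed against its on stop (judged by force and height, not seen clearly in a picture), the lever is within about 1° of the middle mark, and the dish and other items were left untouched; sign-off gave no verdict.

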